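# Set the sprung tweezers over the open extraction vessel

## Robot

A 6-joint arm with a two-finger parallel gripper is mounted at the origin on the work surface. World frame = base frame: x ahead of the robot, y to its left, z up, the work surface at z = 0. Lengths are in m, angles in rad, forces in N, time in s.
With the tool pointing down it reaches from about 0.35 to 0.775 m from the base axis. Payload 7.3 kg.
Tool frame: the origin (TCP) lies on the centre line of the jaws, within the pads' length; the fingertips stand 14 mm ahead of it and the grasp point (between the pads) lies 5 mm behind it; z points along the fingers, y is the direction in which the jaws open and shut (so a half turn about z gives the same grasp; the last joint's range is limited). The gripper opens to 92 mm and grips with 3 to 60 N. Pads are 19 mm wide; open, the fingers measure 130 mm over their backs; the gripper's body (75 mm by 190 mm) begins 47 mm behind the grasp point.
Start: joints at [1.187, 0.342, 1.524, -0, 1.275, -0.146], TCP at [0.124, 0.51, 0.241] pointing down, gripper open.
Joint ranges: [-2.53, 2.53], [-0.77, 2.02], [0.04, 2.7], [-1, 4.14], [0.28, 2.66], [-3.11, 3.11]. Speed limits (rad/s): [2.57, 2.57, 3.14, 3.14, 3.14, 3.14].

## Interface

Orientations are given as [roll, pitch, yaw] about the fixed x, y, z axes, in that order (R = Rz(yaw) Ry(pitch) Rx(roll)).
In Python, from cell import telemetry, cams, robot gives the robot as it stands.
- The arm moves only by the tool servo_tool, never from a script. Its argument "targets" is text: rows parted by semicolons, each of 4 numbers parted by spaces: the shift along the tool's x, y, z in mm, then the turn about the tool's z in rad. In form: x y z yaw; .... A call has 1 to 20 rows; each row shifts and turns the pose as measured when the row begins, along the tool's axes as they then stand; what a row does not reach is not made up. A row lasts 1/8 s, in which the tool goes at most 62.5 mm and 10.7 degrees, less where a joint would pass 70% of its speed; a pose out of reach is approached as far as the arm can. A call with a gripper value outside its range is refused whole. "hand" is the opening, from 0 (shut) to 1 (fully open), set as the call begins (left out, the last holds). The fingers move at their own pace and stop on an object; "squeeze" is the grip in N (left out, the last holds). Time passes only in rows, so rows that do not move let the fingers close. It gives the time, the measured TCP pose, the force and the opening at its end, in the units of the state.
- telemetry.observe(): the state, without advancing time (a new reading comes with each control period).
- cams.read_camera(name): name is "scene" or "top" or "wrist"; returns a dict with "color" (420x560x3 uint8, red, green, blue), "K" (3x3 intrinsics, pixels), "R" (3x3) and "t" (3): a world point X has camera coordinates R X + t. Camera axes: x right, y down, z forward; pixel columns grow to the right and rows downward; lengths in m; the calibration is good to about 2 mm. A picture is of the moment at which its call begins. There is no depth.
- robot.hand_in(): hands the job in, once; it reports no verdict.
Trained networks look in a picture, given as the dict that the camera call returned (one of the last four; its "shot" number tells which), for a name from the list of things; names that differ only in an ending like _2 or _b are one class to them, and where a whole thing is asked for, a point or a joint stands for the part that bears it (a point fixed in the world has none). Each returns a list of dicts, best first, with "score" (0 to 1); they miss things now and then, are a little off and sometimes report something else, mostly with a low value. They report only what shows in the picture. A call takes as long as a camera call. They do not tell look-alikes from the thing itself.
- cams.cut_out(picture, query): "region" (420x560 bool, what is visible of it) and "extent" ([centre column, centre row, width, height] in pixels, round what is visible of it).
The state is a dict: "time": time; "qpos": joint angles; "qvel": joint speeds; "joint_efforts": joint torques, N m; "tool_pos": TCP position; "tool_rot": TCP orientation; "contact_force": force on the tool from outside, world axes, zero at the start; "torque": the same for the moment, N m; "opening": finger opening in m.
Only numpy, scipy, OpenCV 4.12 (cv2) and the standard library are available. Lean on these libraries where they do the work, as an engineer would, in place of code of your own. Each camera call takes 0.05 s, during which the arm holds its last target.

## Task

Lift the lid with the blue bar handle off the steel extraction vessel and set it down upright on the round green-edged rubber mat. Then take the sprung tweezers with the black grip faces off their yellow rest and hold them with both tips a few centimetres above the vessel's open mouth, squeezed so that the red pointer stands in the green band (14 mm between the tips); on no account pinch the tips nearly shut. Leave the other things alone, and finish while still holding the tweezers there, the gap steady.

Things in the scene. Friction and masses are not known exactly. Their poses are not given: they have to be found in the camera images.
- vessel: Fixed steel vessel head: flange 116 mm across and 12 mm thick, round cup 84 mm outside, 72 mm inside, rim 60 mm above the bench. Origin: centre of its underside on the bench, z up.
- mouth (a point): Centre of the vessel's mouth, level with its rim.
- lid: Loose steel lid, about 0.25 kg: disc 88 mm across and 6 mm thick with a 66 mm spigot 6 mm deep under it that sits in the vessel's mouth, and a bow handle on top, 51 mm high overall. Origin: centre of the spigot's underside, z up; the handle bar runs along its y.
- lid_bar (a point): Middle of the lid's blue handle bar, 46 mm above the lid's origin. The bar is 10 mm wide (along the lid's x), 10 mm high, 68 mm long along the lid's y, with 52 mm free between its posts and 29 mm free below it down to the disc.
- mat: Fixed round rubber mat with a green ring, 130 mm across, 4 mm thick. Origin: centre of its underside on the bench.
- rest: Fixed yellow tweezer rest: base 140 x 60 x 8 mm with two cross bars 12 mm thick and 40 mm high, centred 50 mm ahead (+x) and 56 mm behind its origin (centre of its underside on the bench).
- tweezers: Loose steel sprung tweezers, 70 g, 142 mm long, 14 mm high, lying level on the rest (underside 40 mm above the bench). Origin: midway between the two black grip faces, at the underside of the arms; x runs to the tips, y across, z up. The arms part at a bow 70 mm behind the origin; the tips end 60 mm ahead of it. The left arm (+y) is one piece with the bow.
- grip_l (a point): Middle of the left arm's black grip face. The two faces, on the outsides of the arms, are flat, 40 mm long and 14 mm high, up to 20 mm before and behind the origin. Relaxed they stand 42 mm apart (outside, at the middle); at the marked 14 mm tip gap they are parallel and 30 mm apart.
- gauge (a point): Middle of the 4 mm wide green band on the white gauge leaf that the left arm carries across the top of both arms, 36 mm ahead of the origin. The red pointer on the right arm, just beyond the leaf, stands in the middle of the band at a tip gap of 14 mm; relaxed it stands about 19 mm off to the right of it.
- tweezer_arm (a joint): Angle by which the right arm is squeezed towards the left, rad: 0 relaxed (tip gap 36 mm), 0.17 at the marked gap of 14 mm, 0.26 is the stop (2.5 mm). About 130 mm of tip gap per rad. The spring pushes back on each grip face with about 2 N at first and 9 N at the marked gap.
- tip_l (a point): Inner face of the left tip at its end, half way up the arm (7 mm above the underside); on the body's +y side.
- tip_r (a point): Inner face of the right tip at its end, the same on the -y side.
- vial: Bystander: amber glass jar 26 mm across, 45 mm high. Origin: centre of its underside.
- collar: Bystander: brass ring 44 mm across, 16 mm high. Origin: centre of its underside.
- spanner: Bystander: steel spanner 130 mm long, lying flat.
- beaker: Bystander: glass beaker 60 mm across, 70 mm high. Origin: centre of its underside.
- solvent: Bystander: amber bottle 68 mm across, 150 mm high. Origin: centre of its underside.
- carton: Bystander: cardboard box 90 x 70 x 50 mm. Origin: centre of its underside.
Things that resemble listed ones, but are neither listed nor needed, are in the scene too. Leave any pink look-alike of the lid alone. Several things look just like the rest: the one meant starts farthest to the robot's right.

How it is judged:
By the outcome, as a careful person would: the job done as asked, in the order asked, and still so for the second after the job is handed in, while the arm keeps its last pose, push and grip.
It also fails if it takes over 51 s, if anything falls off the work surface, if the arm or the gripper's body presses on something with over 40 N, if the wrist force passes 120 N, or if a joint passes its speed limit or range.

## Working session

There is one attempt and no reset: what is moved stays moved. The work goes in short steps, Python scripts to look and compute and a tool call to move; the robot and the scene stay as the last step left them, time stands still between calls to the robot, and variables do not carry over. Pictures are saved under pics/ and viewed, and the job is handed in when it is done.

Besides the shell and the picture viewer there is one more tool, called after ">>>" as name(argument=value, ...), one argument or row to a line, values as JSON. servo_tool: Moves the arm, as the interface text tells. Its arguments: {"type":"object","properties":{"targets":{"type":"string"},"hand":{"type":"number"},"squeeze":{"type":"number"}},"required":["targets"]}

```bash
ls; mkdir -p pics; python3 - <<'E'
from cell import telemetry,cams,robot
import cv2,pickle
print(telemetry.observe())
for n in ["scene","top","wrist"]:
    p=cams.read_camera(n); cv2.imwrite(f"pics/a_{n}.png",p["color"][:,:,::-1]); pickle.dump(p,open(f"a_{n}.pkl","wb"))
    print(n,p["K"].tolist(),p["R"].tolist(),p["t"].tolist())
    if n!="wrist":
        for q in ["vessel","lid","mat","rest","tweezers","lid_bar","grip_l","gauge"]:
            print(q,[(round(d["score"],2),[int(v) for v in d["extent"]]) for d in cams.cut_out(p,q)][:6])
E
```

```text
pics
{'time': 0.0, 'qpos': array([ 1.18701376e+00,  3.42728348e-01,  1.52499262e+00, -1.27802629e-05,
        1.27538221e+00, -1.45994881e-01]), 'qvel': array([-0.00166472, -0.00075061, -0.00034399, -0.00030074, -0.00101646,
        0.000291  ]), 'joint_efforts': array([-3.74082538e-04, -4.31237340e+01, -2.44224000e+01,  7.17547699e-02,
        5.59571455e-02, -7.32491162e-05]), 'tool_pos': array([0.12350456, 0.50988496, 0.24005053]), 'tool_rot': array([-3.14009642e+00, -2.07655686e-04,  2.90380854e+00]), 'contact_force': array([-0.55679209,  0.01538721,  0.46446205]), 'torque': array([-0.01070249, -0.01625968, -0.0185794 ]), 'opening': 0.09158467169931786}
scene [[536.3452083536422, 0.0, 279.0129591725897], [0.0, 536.3452083536422, 209.81286848086165], [0.0, 0.0, 1.0]] [[-0.7227874849110694, 0.690828204139913, 0.018293278021006547], [0.47896380183676834, 0.5198525882022091, -0.7073520785786481], [-0.49816857406504483, -0.5025034118334797, -0.7066246478221041]] [0.41331147136123236, -0.19670561019794067, 1.6987747578446228]
vessel [(0.84, [370, 290, 51, 34])]
lid [(0.9, [348, 330, 35
[... 861 characters left out ...]
9]), (0.6, [182, 180, 30, 21])]
mat [(0.64, [352, 208, 43, 38])]
rest [(0.73, [138, 261, 29, 45])]
tweezers [(0.68, [273, 231, 15, 33])]
lid_bar [(0.66, [185, 180, 28, 23]), (0.39, [308, 258, 0, 6]), (0.36, [197, 224, 33, 33])]
grip_l [(0.65, [197, 225, 32, 33]), (0.55, [275, 230, 18, 40])]
gauge [(0.49, [274, 231, 9, 40])]
wrist [[366.0673673566865, 0.0, 281.18314303899894], [0.0, 366.0673673566865, 213.89827027808502], [0.0, 0.0, 1.0]] [[0.2354274759365506, 0.9718918124429422, -0.0004565966711295865], [0.9266576456665627, -0.22432841107771825, 0.3016328425603745], [0.2930520624425808, -0.07143576757984403, -0.9534240503618683]] [-0.5236888906526731, -0.0368230020420004, 0.3918006951500063]
```

View pics/a_scene.png

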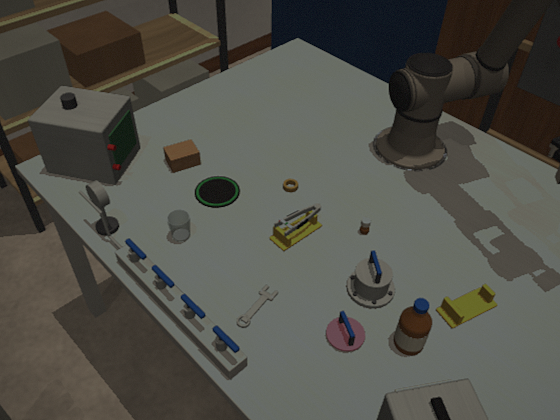

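View pics/a_top.png

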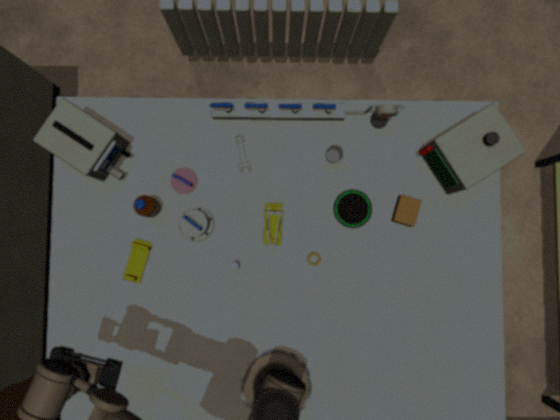

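View pics/a_wrist.png

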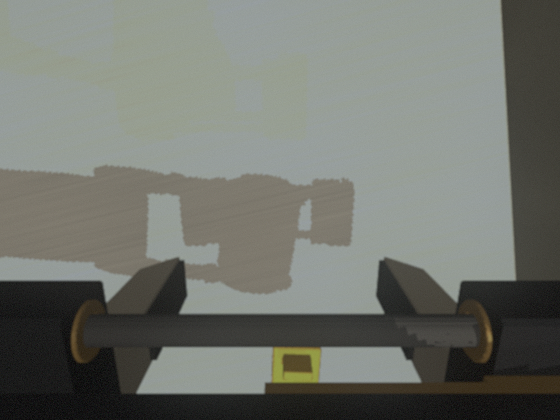

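```bash
python3 - <<'E'
import cv2
for n,(x,y,w,h) in {"top":(110,150,280,170),"scene":(190,150,310,230)}.items():
    im=cv2.imread(f"pics/a_{n}.png")[y:y+h,x:x+w]; cv2.imwrite(f"pics/a_{n}_z.png",cv2.resize(im,None,fx=2.55,fy=2.55,interpolation=cv2.INTER_CUBIC))
E
```

```text
(no output)
```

View pics/a_top_z.png

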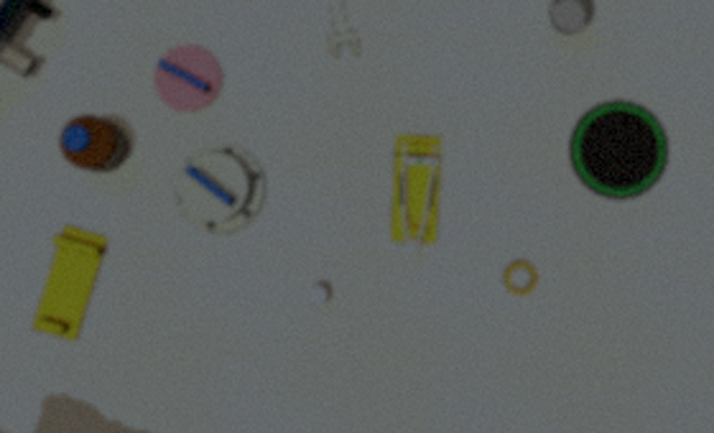

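View pics/a_scene_z.png

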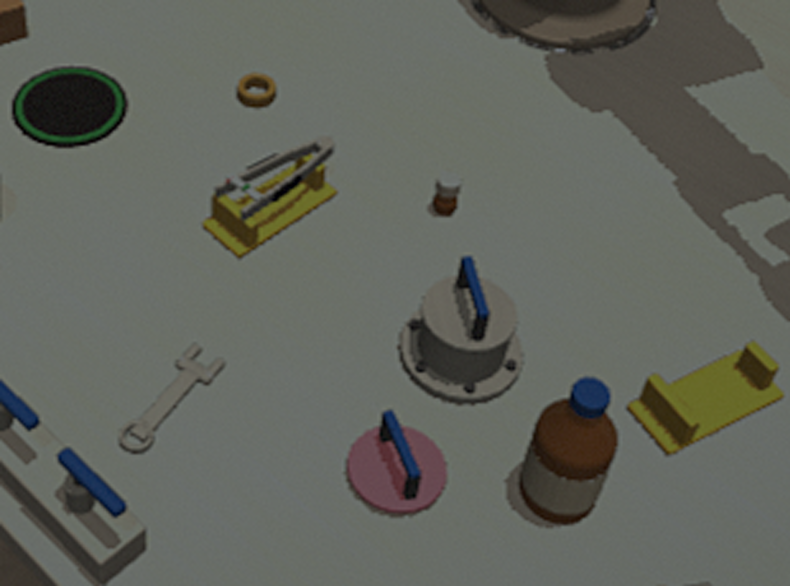

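```bash
cat > h.py <<'E'
import numpy as np,cv2,pickle
from scipy.optimize import least_squares
def ray(p,u,v,z):
    d=p["R"].T@np.linalg.inv(p["K"])@np.array([u,v,1.]); c=-p["R"].T@p["t"]
    return c+d*(z-c[2])/d[2]
def proj(p,X):
    X=np.atleast_2d(X); c=X@p["R"].T+p["t"]; q=c@p["K"].T; return q[:,:2]/q[:,2:]
def snap(n,name):
    from cell import cams
    p=cams.read_camera(n); cv2.imwrite(f"pics/{name}.png",p["color"][:,:,::-1]); pickle.dump(p,open(f"{name}.pkl","wb")); return p
def blue(p,box,lo=(100,110,40),hi=(130,255,255)):
    hsv=cv2.cvtColor(p["color"],cv2.COLOR_RGB2HSV); m=cv2.inRange(hsv,lo,hi)
    x0,y0,x1,y1=box; k=np.zeros_like(m); k[y0:y1,x0:x1]=m[y0:y1,x0:x1]; return k
def pca(m):
    ys,xs=np.nonzero(m); c=np.array([xs.mean(),ys.mean()]); w,v=np.linalg.eigh(np.cov(np.stack([xs,ys]))); return c,v[:,1],len(xs),np.sqrt(w)
E
python3 - <<'E'
from h import *
T=pickle.load(open("a_top.pkl","rb"));S=pickle.load(open("a_scene.pkl","rb"))
for n,p,b in [("top",T,(178,205,212,240)),("scene",S,(360,245,390,285))]:
    m=blue(p,b); c,d,k,w=pca(m); zb=.054+.051
    print(n,c,d,k,ray(p,*c,zb), ray(p,*(c+10*d),zb)-ray(p,*c,zb))
for n,p,b in [("top",T,(325,180,380,235)),("scene",S,(190,170,245,212))]:
    m=blue(p,b,(40,80,30),(85,255,255)); ys,xs=np.nonzero(m); e=cv2.fitEllipse(cv2.convexHull(np.stack([xs,ys],1).astype(np.int32))); print("mat",n,e,ray(p,*e[0],.004))
for n,p,b in [("top",T,(255,195,290,250)),("scene",S,(265,200,330,255)),("top",T,(120,235,155,285))]:
    m=blue(p,b,(20,130,60),(35,255,255)); ys,xs=np.nonzero(m); r=cv2.minAreaRect(np.stack([xs,ys],1).astype(np.int32)); print("rest",n,r,ray(p,*r[0],.01))
for c in [(138,261),(273,231),(237,264),(146,206),(314,258),(195,223)]: print(c,ray(T,*c,.02).round(3))
E
```

```text
top [191.90384615 222.32692308] [-0.77736244 -0.62905297] 52 [0.52422804 0.26692139 0.105     ] [0.01948618 0.02462107 0.        ]
scene [375.85869565 262.26086957] [0.28731004 0.95783764] 92 [0.52466805 0.26887135 0.105     ] [1.70670864e-02 2.21022391e-02 1.11022302e-16]
mat top ((352.3321838378906, 208.22193908691406), (36.4399299621582, 36.74985885620117), 128.8878173828125) [ 0.57912206 -0.24950865  0.004     ]
mat scene ((216.7152862548828, 191.11883544921875), (29.14739990234375, 42.79351806640625), 85.4837646484375) [ 0.57802785 -0.25161193  0.004     ]
rest top ((272.7676696777344, 223.68153381347656), (16.585535049438477, 40.21576690673828), 3.1798300743103027) [0.52549991 0.0149773  0.01      ]
rest scene ((294.3846130371094, 229.076904296875), (23.852108001708984, 51.587120056152344), 56.30992889404297) [0.52344208 0.00830069 0.01      ]
rest top ((136.35769653320312, 260.1884460449219), (18.856746673583984, 41.747955322265625), 15.255120277404785) [0.40253481 0.46139055 0.01      ]
(138, 261) [0.4   0.453 0.02 ]
(273, 231) [0.501 0.014 0.02 ]
(237, 264) [0.393 0.131 0.02 ]
(146, 206) [0.58  0.432 0.02 ]
(314, 258) [ 0.414 -0.121  0.02 ]
(195, 223) [0.526 0.27  0.02 ]
```

```bash
cat >> h.py <<'E'
from scipy.spatial.transform import Rotation as Ro
def plan(target,yaw,n=None,step=.040,st=None):
    """rows to reach target xyz, yaw (tool down)"""
    if st is None:
        from cell import telemetry; st=telemetry.observe()
    R=Ro.from_euler("xyz",st["tool_rot"]); p=np.array(st["tool_pos"]); y0=st["tool_rot"][2]
    dyaw=(yaw-y0+np.pi)%(2*np.pi)-np.pi if abs(yaw)<4 else yaw-10-y0
    D=np.array(target)-p
    n=n or int(np.ceil(max(np.linalg.norm(D)/step,abs(dyaw)/.17)))
    rows=[]
    for i in range(n):
        d=R.inv().apply(D/n)*1000; rows.append("%.1f %.1f %.1f %.3f"%(*d,-dyaw/n)); R=R*Ro.from_euler("z",-dyaw/n)
    print(n,"; ".join(rows))
E
python3 - <<'E'
from h import *
plan([.524,.268,.24],.9)
E
```

```text
12 -37.2 -11.8 0.1 0.167; -38.6 -5.4 0.1 0.167; -39.0 1.1 0.1 0.167; -38.3 7.5 0.1 0.167; -36.5 13.8 0.1 0.167; -33.7 19.7 0.1 0.167; -29.9 25.0 0.1 0.167; -25.4 29.6 0.1 0.167; -20.1 33.4 0.1 0.167; -14.3 36.3 0.1 0.167; -8.0 38.2 0.1 0.167; -1.6 39.0 0.1 0.167
```

>>> servo_tool(
  targets="-37 -12 0 0.167; -38.6 -5.4 0 0.167; -39 1 0 0.167; -38.3 7.5 0 0.167; -36.5 14 0 0.167; -34 20 0 0.167; -30 25 0 0.167; -25 30 0 0.167; -20 33 0 0.167; -14 36 0 0.167; -8 38 0 0.167; -2 39 0 0.167; 0 0 0 0",
  hand=1,
  squeeze=40,
)

```text
time: 2.58
tool_pos: [0.5293, 0.2492, 0.2406]
tool_rot: [-3.141, -0.003, 0.835]
contact_force: [-0.5, 0.3, -0.3]
opening: 0.092
```

```bash
python3 - <<'E'
from h import *
p=snap("wrist","b_wrist"); t=snap("top","b_top"); s=snap("scene","b_scene")
plan([.524,.268,.24],.9)
print(proj(p,[.524,.268,.1]))
E
```

```text
1 10.5 -13.3 1.1 -0.060
[[261.01085878 190.37881695]]
```

View pics/b_wrist.png

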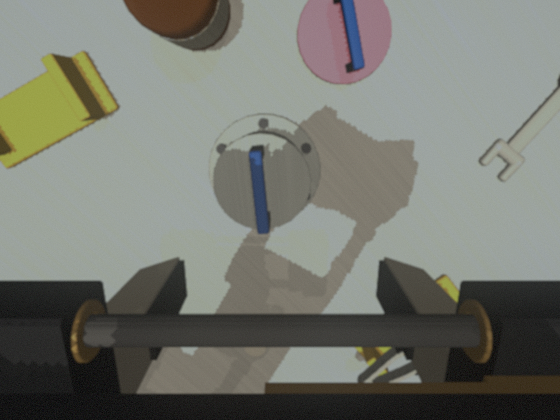

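```bash
python3 - <<'E'
from h import *
p=pickle.load(open("b_wrist.pkl","rb"))
m=blue(p,(235,140,285,242)); c,d,k,w=pca(m); zb=.054+.051
ys,xs=np.nonzero(m); print(c,k,xs.min(),xs.max(),ys.min(),ys.max())
X=ray(p,*c,zb); v=ray(p,*(c+40*d),zb)-ray(p,*(c-40*d),zb)
e=[ray(p,xs[ys==r].mean(),r,zb) for r in (ys.min()+1,ys.max()-1)]
print(X,np.arctan2(v[1],v[0]),e,np.linalg.norm(e[0]-e[1]),(e[0]+e[1])/2, np.arctan2(*(e[0]-e[1])[1::-1]))
for t in ("b_top","b_scene"):
    p=pickle.load(open(t+".pkl","rb")); print(proj(p,[.524,.268,.1]))
E
```

```text
[258.67181467 189.96138996] 777 250 267 151 232
[0.52391353 0.27019856 0.105     ] -2.225676080813408 [array([0.54215894, 0.29368631, 0.105     ]), array([0.50303907, 0.24285229, 0.105     ])] 0.0641440644495502 [0.52259901 0.2682693  0.105     ] 0.914893341160452
[[191.80860245 222.46341914]]
[[375.42885613 263.28053368]]
```

```bash
python3 - <<'E'
from h import *
plan([.5235,.269,.14],.915,n=4)
E
```

```text
4 2.7 -3.5 25.3 -0.019; 2.7 -3.5 25.3 -0.019; 2.8 -3.4 25.3 -0.019; 2.9 -3.4 25.3 -0.019
```

>>> servo_tool(
  targets="3 -4 26 -0.02; 3 -4 26 -0.02; 3 -4 26 -0.02; 3 -3 25 -0.02; 0 0 0 0",
)

```text
time: 3.35
tool_pos: [0.5185, 0.2761, 0.1376]
tool_rot: [-3.141, -0.005, 0.936]
contact_force: [-0.8, -0.2, 0.1]
opening: 0.0915
```

```bash
python3 - <<'E'
from h import *
plan([.5235,.269,.0965],.915,n=3)
E
```

```text
3 -1.0 2.7 13.7 0.007; -1.0 2.7 13.7 0.007; -0.9 2.8 13.7 0.007
```

>>> servo_tool(
  targets="-1 2.7 13 0.007; -1 2.7 13 0.007; -1 2 10 0.005; 0 0 0 0",
)

```text
time: 3.85
tool_pos: [0.5236, 0.2697, 0.1019]
tool_rot: [3.14, -0.008, 0.917]
contact_force: [-0.1, -0.2, -0.4]
opening: 0.0918
```

```bash
python3 - <<'E'
from h import *
plan([.5235,.269,.0965],.915,n=1)
p=snap("wrist","c_wrist"); t=snap("scene","c_scene")
cv2.imwrite("pics/c_z.png",cv2.resize(t["color"][200:340,300:470,::-1],None,fx=4,fy=4))
E
```

```text
1 -0.7 0.3 5.4 0.002
```

View pics/c_wrist.png

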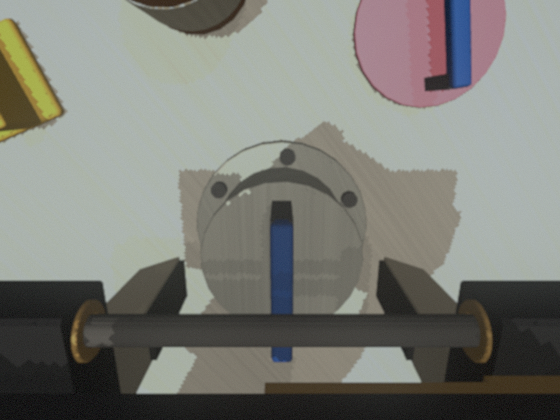

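View pics/c_z.png

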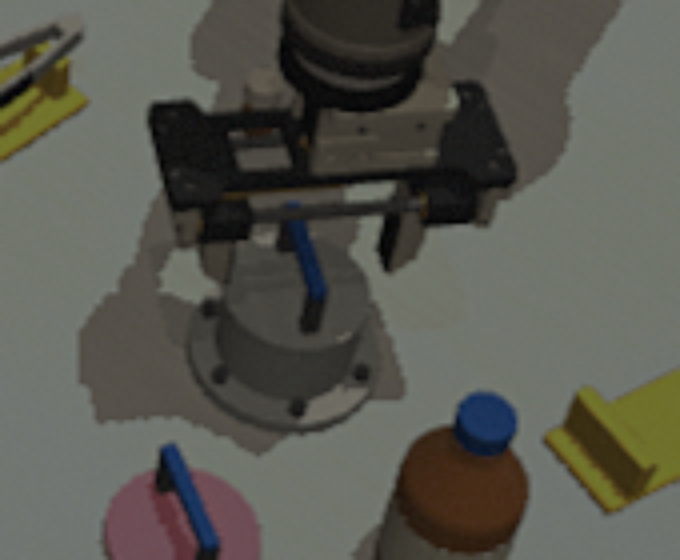

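>>> servo_tool(
  targets="-0.5 0 4.5 0; 0 0 0 0",
)

```text
time: 4.2
tool_pos: [0.5242, 0.2698, 0.0987]
tool_rot: [3.139, -0.011, 0.917]
contact_force: [-0.1, -0.4, -0.1]
opening: 0.0918
```

>>> servo_tool(
  targets="0 0 0 0; 0 0 0 0; 0 0 0 0; 0 0 0 0; 0 0 0 0; 0 0 0 0",
  hand=0,
  squeeze=40,
)

```text
time: 4.95
tool_pos: [0.5244, 0.27, 0.0992]
tool_rot: [3.138, -0.012, 0.918]
contact_force: [-0.7, 0.8, 0.4]
opening: 0.0364
```

>>> servo_tool(
  targets="0 0 0 0; 0 0 0 0; 0 0 0 0; 0 0 0 0; 0 0 0 0; 0 0 0 0",
)

```text
time: 5.7
tool_pos: [0.5244, 0.2701, 0.0992]
tool_rot: [3.138, -0.012, 0.918]
contact_force: [0.7, 0.4, 0.3]
opening: 0.0094
```

>>> servo_tool(
  targets="0 0 -8 0; 0 0 -15 0; 0 0 -25 0; 0 0 -30 0; 0 0 -30 0; 0 0 0 0",
)

```text
time: 6.45
tool_pos: [0.5227, 0.269, 0.2129]
tool_rot: [3.139, -0.01, 0.918]
contact_force: [0.7, 0.3, -3.6]
opening: 0.0091
```

```bash
python3 - <<'E'
from h import *
t=snap("scene","d_scene")
cv2.imwrite("pics/d_z.png",cv2.resize(t["color"][180:340,280:470,::-1],None,fx=3.5,fy=3.5))
plan([.5785,-.2505,.2],.915)
E
```

```text
14 -27.0 25.8 0.6 0.000; -27.0 25.8 0.6 0.000; -27.0 25.8 0.6 0.000; -27.0 25.8 0.6 0.000; -27.0 25.8 0.6 0.000; -27.0 25.8 0.6 0.000; -27.0 25.8 0.6 0.000; -27.0 25.8 0.6 0.000; -27.0 25.8 0.6 0.000; -26.9 25.8 0.6 0.000; -26.9 25.8 0.6 0.000; -26.9 25.8 0.6 0.000; -26.9 25.8 0.6 0.000; -26.9 25.8 0.6 0.000
```

View pics/d_z.png

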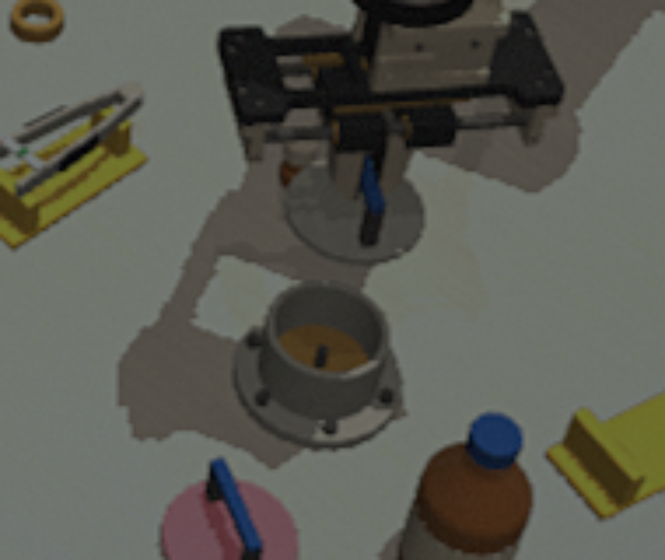

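>>> servo_tool(
  targets="-12 12 0 0; -22 21 0 0; -28 27 0 0; -30 29 0 0; -30 29 0 0; -30 29 0 0; -30 29 0 0; -30 29 0 0; -30 29 0 0; -30 29 0 0; -30 29 0 0; -30 29 0 0; -22 20 0 0; -12 12 0 0; 0 0 0 0",
)

```text
time: 8.38
tool_pos: [0.5655, -0.2655, 0.185]
tool_rot: [-3.109, 0.014, 0.913]
contact_force: [-0.8, 0.2, -4.2]
opening: 0.0096
```

```bash
python3 - <<'E'
from h import *
t=snap("top","e_top")
p=snap("wrist","e_wrist")
plan([.5785,-.2505,.12],.915,n=4)
print(proj(p,[.5785,-.2505,.004]))
E
```

```text
4 4.8 1.0 16.3 -0.000; 4.8 1.0 16.3 -0.000; 4.8 1.0 16.3 -0.000; 4.8 1.0 16.3 -0.000
[[290.50397246 166.76122342]]
```

View pics/e_wrist.png

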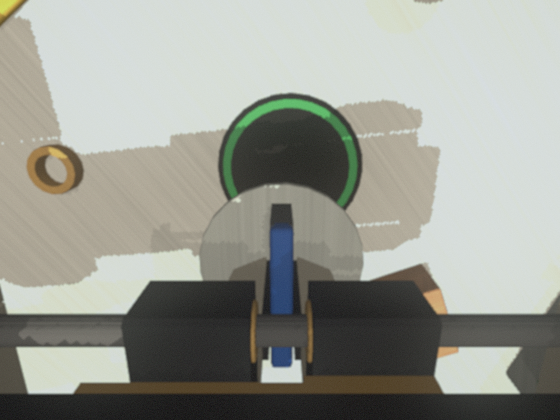

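>>> servo_tool(
  targets="4.8 1 16 0; 4.8 1 16 0; 4.8 1 16 0; 4.8 1 16 0; 0 0 14 0; 0 0 14 0; 0 0 8 0; 0 0 4 0; 0 0 0 0",
)

```text
time: 9.6
tool_pos: [0.5777, -0.2452, 0.0729]
tool_rot: [-3.106, 0.014, 0.919]
contact_force: [0.9, -0.1, -3.2]
opening: 0.0094
```

```bash
python3 - <<'E'
from h import *
plan([.5785,-.2505,.052],.915,n=2)
E
```

```text
2 -1.7 2.3 10.4 0.002; -1.7 2.3 10.4 0.002
```

>>> servo_tool(
  targets="-1.7 2.3 8 0; -1.7 2.3 8 0; 0 0 3 0; 0 0 0 0",
)

```text
time: 10.1
tool_pos: [0.5791, -0.2515, 0.0534]
tool_rot: [-3.108, 0.014, 0.918]
contact_force: [-0.0, -0.1, -4.2]
opening: 0.0094
```

>>> servo_tool(
  targets="0 0 2 0; 0 0 2 0; 0 0 0 0",
)

```text
time: 10.48
tool_pos: [0.5792, -0.2515, 0.0505]
tool_rot: [-3.109, 0.014, 0.919]
contact_force: [0.9, -0.2, -3.3]
opening: 0.0093
```

>>> servo_tool(
  targets="0 0 2 0; 0 0 1 0",
)

```text
time: 10.72
tool_pos: [0.5788, -0.2516, 0.0501]
tool_rot: [-3.11, 0.014, 0.919]
contact_force: [-1.8, 0.7, 3.3]
opening: 0.0095
```

>>> servo_tool(
  targets="0 0 0 0; 0 0 0 0; 0 0 0 0; 0 0 0 0; 0 0 0 0",
  hand=0.7,
)

```text
time: 11.35
tool_pos: [0.5798, -0.2521, 0.0505]
tool_rot: [-3.113, 0.014, 0.919]
contact_force: [-0.4, -0.4, 0.3]
opening: 0.0549
```

>>> servo_tool(
  targets="0 0 -15 0; 0 0 -25 0; 0 0 -35 0; 0 0 -35 0; 0 0 -25 0; 0 0 0 0",
)

```text
time: 12.1
tool_pos: [0.5849, -0.2533, 0.1948]
tool_rot: [-3.117, 0.013, 0.919]
contact_force: [-1.0, 0.2, -1.4]
opening: 0.0644
```

```bash
python3 - <<'E'
from h import *
t=snap("scene","f_scene")
cv2.imwrite("pics/f_z.png",cv2.resize(t["color"][120:300,150:370,::-1],None,fx=3.3,fy=3.3))
s=snap("top","f_top")
cv2.imwrite("pics/f_zt.png",cv2.resize(s["color"][170:280,220:400,::-1],None,fx=4,fy=4))
p=snap("wrist","f_wrist")
E
```

```text
(no output)
```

View pics/f_z.png

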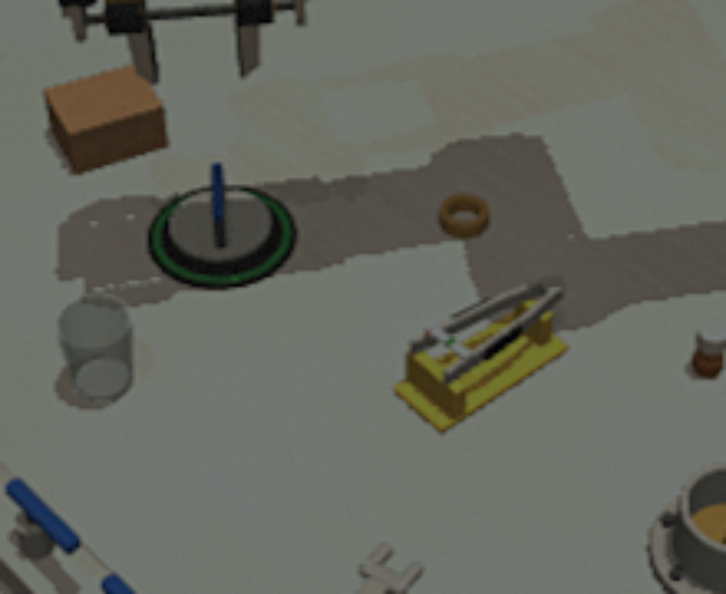

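View pics/f_zt.png

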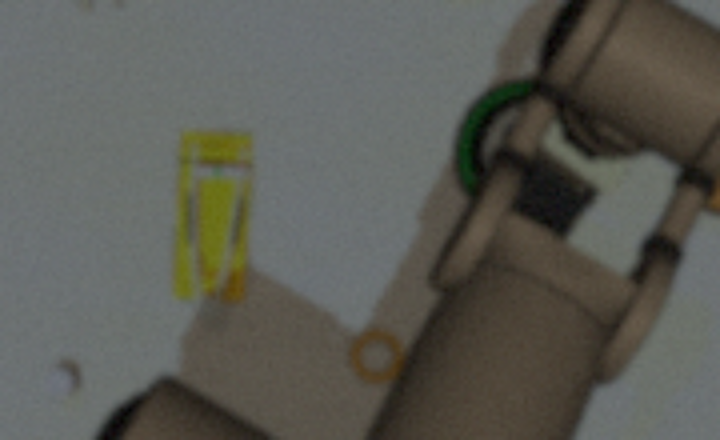

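View pics/f_wrist.png

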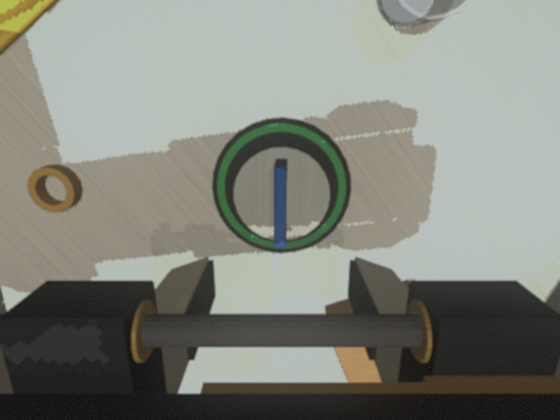

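```bash
python3 - <<'E'
from h import *
plan([.49,.012,.20],.03,n=12)
E
```

```text
12 12.8 -19.6 -0.3 0.074; 11.3 -20.5 -0.3 0.074; 9.8 -21.2 -0.3 0.074; 8.2 -21.9 -0.3 0.074; 6.5 -22.5 -0.3 0.074; 4.8 -22.9 -0.3 0.074; 3.1 -23.2 -0.3 0.074; 1.4 -23.3 -0.3 0.074; -0.3 -23.4 -0.3 0.074; -2.0 -23.3 -0.3 0.074; -3.8 -23.1 -0.3 0.074; -5.5 -22.7 -0.3 0.074
```

>>> servo_tool(
  targets="13 -20 0 0.074; 11 -20 0 0.074; 10 -21 0 0.074; 8 -22 0 0.074; 6.5 -22 0 0.074; 5 -23 0 0.074; 3 -23 0 0.074; 1.4 -23 0 0.074; 0 -23 0 0.074; -2 -23 0 0.074; -4 -23 0 0.074; -5 -23 0 0.074; 0 0 0 0",
  hand=0.75,
)

```text
time: 13.88
tool_pos: [0.4812, 0.0226, 0.1785]
tool_rot: [-3.121, 0.072, 0.001]
contact_force: [0.6, -0.8, 0.0]
opening: 0.0692
```

```bash
python3 - <<'E'
from h import *
p=snap("wrist","g_wrist")
s=snap("scene","g_scene")
E
```

```text
(no output)
```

View pics/g_wrist.png

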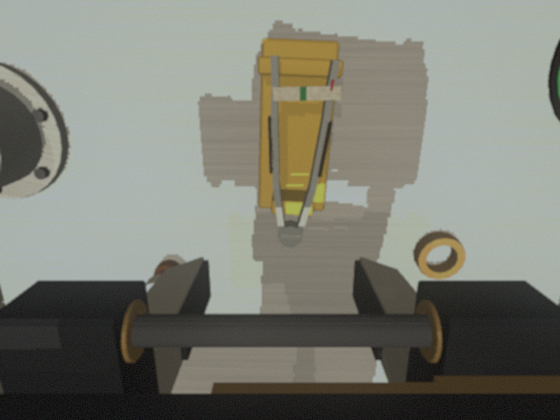

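```bash
python3 - <<'E'
from h import *
p=pickle.load(open("g_wrist.pkl","rb"))
cv2.imwrite("pics/g_z.png",cv2.resize(p["color"][30:255,215:385,::-1],None,fx=2.6,fy=2.6,interpolation=cv2.INTER_CUBIC))
hsv=cv2.cvtColor(p["color"],cv2.COLOR_RGB2HSV)
g=blue(p,(285,80,325,110),(45,80,20),(85,255,255)); print("green",pca(g))
r=blue(p,(320,70,345,100),(0,120,60),(8,255,255)); print("red",pca(r))
cg=pca(g)[0]; print(ray(p,*cg,.056), ray(p,*pca(r)[0],.056))
for n,c in dict(bow=(290,240),tl=(274,57),tr=(335,60)).items(): print(n,ray(p,*c,.054))
# rest base back edge corners / front
for c in [(262,41),(337,42),(261,207),(327,209)]: print(ray(p,*c,.02 if 0 else .04 if c[1]<60 else .008))
E
```

```text
green (array([302.96774194,  93.09677419]), array([-0.0172662 ,  0.99985093]), 62, array([1.38925384, 3.62510201]))
red (array([331.78571429,  83.71428571]), array([-0.20285401,  0.97920899]), 14, array([0.45216041, 2.66828162]))
[0.55652943 0.00933252 0.056     ] [ 0.56249941 -0.00976795  0.056     ]
bow [0.44553725 0.01717694 0.054     ]
tl [0.57900032 0.02878785 0.054     ]
tr [ 0.57713255 -0.01135484  0.054     ]
[0.58939912 0.03744881 0.04      ]
[ 0.58867639 -0.01371693  0.04      ]
[0.45591236 0.04327472 0.008     ]
[ 0.45439554 -0.01610394  0.008     ]
```

View pics/g_z.png

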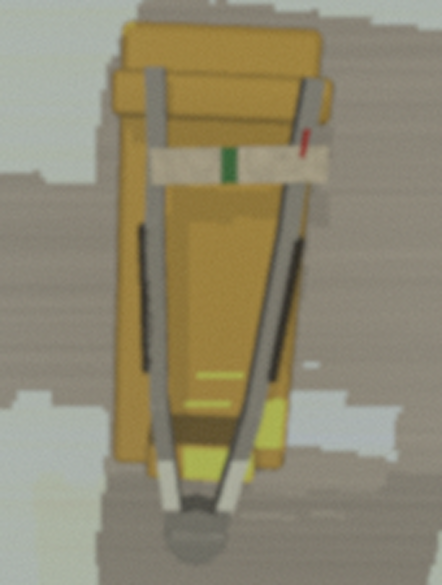

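```bash
python3 - <<'E'
from h import *
p=pickle.load(open("g_wrist.pkl","rb"))
s=pickle.load(open("g_scene.pkl","rb"))
f=lambda a,b,z:ray(p,215+a/2.6,30+b/2.6,z)
for n,a,z in [("LF",(140,225),.054),("LB",(146,372),.054),("RF",(303,238),.054),("RB",(276,381),.054),("tl",(154,68),.054),("tr",(313,80),.054),("leafTL",(150,148),.056),("leafBL",(152,184),.056),("leafTR",(328,146),.056)]:
    print(n,f(*a,z).round(4))
a,b=f(140,225,.054),f(146,372,.054); print(np.arctan2(*(a-b)[1::-1]),(a+b)/2)
c,d=f(303,238,.054),f(276,381,.054); print(np.arctan2(*(c-d)[1::-1]),(c+d)/2)
cv2.imwrite("pics/g_sz.png",cv2.resize(s["color"][180:260,250:340,::-1],None,fx=7,fy=7,interpolation=cv2.INTER_CUBIC))
# predicted overlay in scene
o=np.array([.52,.014]); yaw=-.04
for q in [(36,0,56),(60,18,54),(60,-18,54),(-82,0,54),(0,15,54),(0,-27,54)]:
    x=o+np.array([[np.cos(yaw),-np.sin(yaw)],[np.sin(yaw),np.cos(yaw)]])@np.array(q[:2])/1000
    X=[*x,q[2]/1000]; print(q,proj(p,X).round(1),((proj(s,X)-[250,180])*7).round(0))
E
```

```text
LF [0.5408 0.0327 0.054 ]
LB [0.5002 0.0315 0.054 ]
RF [ 0.5375 -0.0111  0.054 ]
RB [ 0.4977 -0.0054  0.054 ]
tl [0.5795 0.0286 0.054 ]
tr [ 0.5767 -0.0116  0.054 ]
leafTL [0.5605 0.0297 0.056 ]
leafBL [0.5515 0.0293 0.056 ]
leafTR [ 0.561  -0.0161  0.056 ]
0.02856718885744356 [0.52052629 0.03211287 0.054     ]
-0.1413086151585304 [ 0.51763167 -0.00824278  0.054     ]
(36, 0, 56) [[298.2  94. ]] [[261. 308.]]
(60, 18, 54) [[272.8  54.2]] [[245. 371.]]
(60, -18, 54) [[327.6  56.5]] [[179. 316.]]
(-82, 0, 54) [[289.8 248.4]] [[490. 167.]]
(0, 15, 54) [[274.4 145.5]] [[360. 289.]]
(0, -27, 54) [[332.9 148.1]] [[284. 227.]]
```

View pics/g_sz.png

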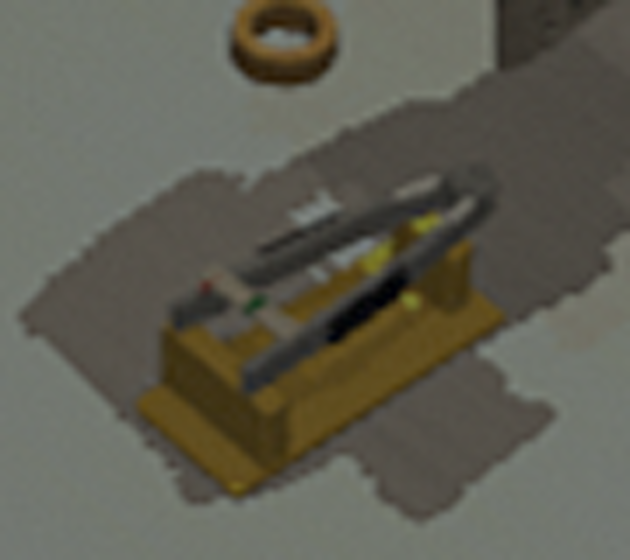

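```bash
python3 - <<'E'
from h import *
plan([.519,.012,.105],.03,n=5)
E
```

```text
5 8.4 2.2 14.2 -0.006; 8.4 2.2 14.2 -0.006; 8.4 2.3 14.2 -0.006; 8.4 2.3 14.2 -0.006; 8.4 2.4 14.2 -0.006
```

>>> servo_tool(
  targets="8 2 14 -0.006; 8 2 14 -0.006; 8 2 14 -0.006; 8 2 14 -0.006; 7 2 12 -0.006; 0 0 0 0",
)

```text
time: 14.72
tool_pos: [0.5186, 0.0102, 0.1004]
tool_rot: [-3.119, 0.073, 0.031]
contact_force: [0.5, -0.1, -0.7]
opening: 0.0689
```

```bash
python3 - <<'E'
from h import *
p=snap("wrist","i_wrist")
plan([.519,.012,.0425],.03,n=5)
E
```

```text
5 0.9 -0.1 11.7 0.000; 0.9 -0.1 11.7 0.000; 0.9 -0.1 11.7 0.000; 0.9 -0.1 11.7 0.000; 0.9 -0.1 11.7 0.000
```

View pics/i_wrist.png

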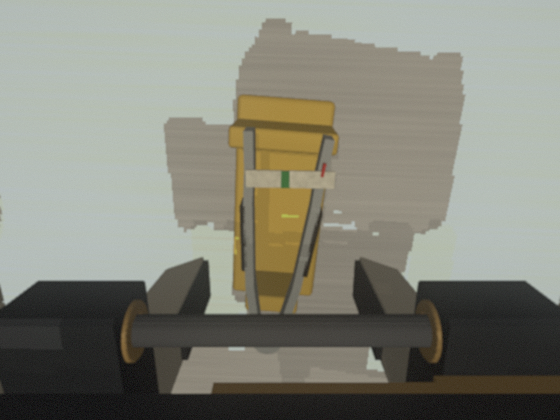

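>>> servo_tool(
  targets="1 0 12 0; 1 0 12 0; 1 0 12 0; 1 0 11 0; 0 0 8 0; 0 0 0 0",
)

```text
time: 15.52
tool_pos: [0.5185, 0.0119, 0.0427]
tool_rot: [-3.119, 0.072, 0.031]
contact_force: [-0.6, -0.3, -0.3]
opening: 0.0689
```

```bash
python3 - <<'E'
from h import *
plan([.519,.012,.0425],.03,n=1)
p=snap("wrist","j_wrist")
E
```

```text
1 0.5 -0.1 0.2 0.001
```

View pics/j_wrist.png

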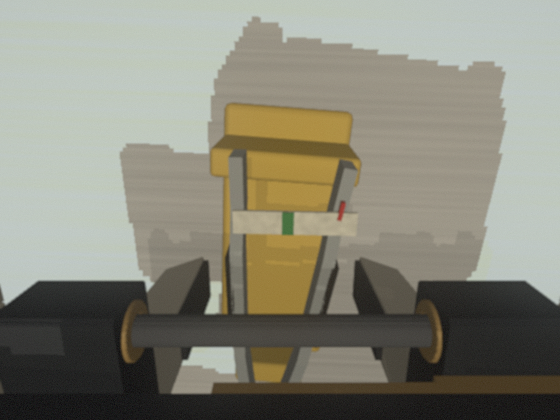

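>>> servo_tool(
  targets="0 0 0 0; 0 0 0 0; 0 0 0 0; 0 0 0 0; 0 0 0 0; 0 0 0 0",
  hand=0.37,
  squeeze=25,
)

```text
time: 16.32
tool_pos: [0.5197, 0.0117, 0.0443]
tool_rot: [-3.12, 0.068, 0.031]
contact_force: [-0.2, -0.2, 0.0]
opening: 0.0339
```

```bash
python3 - <<'E'
from h import *
p=snap("wrist","k_wrist")
cv2.imwrite("pics/k_z.png",cv2.resize(p["color"][100:350,180:400,::-1],None,fx=2.4,fy=2.4,interpolation=cv2.INTER_CUBIC))
E
```

```text
(no output)
```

View pics/k_z.png

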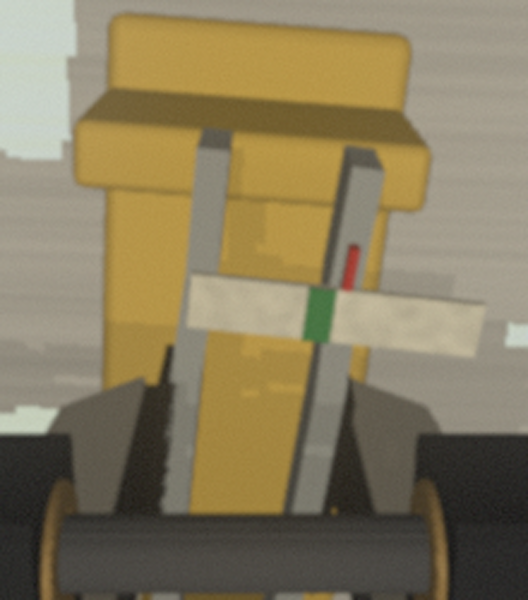

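>>> servo_tool(
  targets="0 0 0 0; 0 0 0 0; 0 0 0 0; 0 0 0 0",
  hand=0.335,
)

```text
time: 16.88
tool_pos: [0.5197, 0.0117, 0.0442]
tool_rot: [-3.12, 0.068, 0.031]
contact_force: [0.2, 0.7, -0.2]
opening: 0.031
```

```bash
python3 - <<'E'
from h import *
p=snap("wrist","l_wrist")
cv2.imwrite("pics/l_z.png",cv2.resize(p["color"][100:350,180:400,::-1],None,fx=2.4,fy=2.4,interpolation=cv2.INTER_CUBIC))
E
```

```text
(no output)
```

View pics/l_z.png

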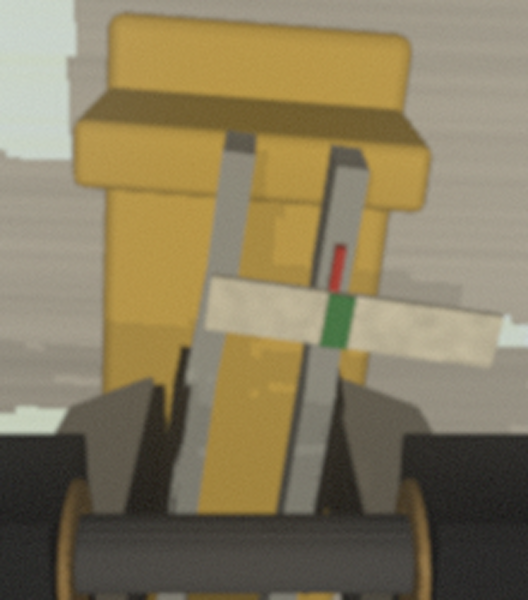

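>>> servo_tool(
  targets="0 0 0 0; 0 0 0 0; 0 0 0 0; 0 0 0 0",
  hand=0.6,
)

```text
time: 17.42
tool_pos: [0.5196, 0.0117, 0.0443]
tool_rot: [-3.12, 0.069, 0.031]
contact_force: [-0.6, 0.0, 0.4]
opening: 0.0553
```

```bash
python3 - <<'E'
from h import *
p=snap("wrist","m_wrist")
cv2.imwrite("pics/m_z.png",cv2.resize(p["color"][100:350,180:400,::-1],None,fx=2.4,fy=2.4,interpolation=cv2.INTER_CUBIC))
E
```

```text
(no output)
```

View pics/m_z.png

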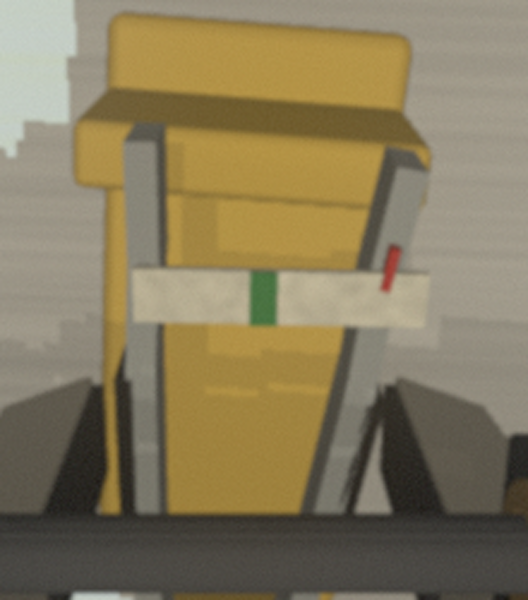

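>>> servo_tool(
  targets="0 0 0.3 0.1; 0 0 0.3 0",
)

```text
time: 17.73
tool_pos: [0.5197, 0.0118, 0.0438]
tool_rot: [-3.127, 0.07, -0.07]
contact_force: [-0.0, 0.1, 0.6]
opening: 0.0552
```

>>> servo_tool(
  targets="0 0 0 0; 0 0 0 0; 0 0 0 0; 0 0 0 0; 0 0 0 0",
  hand=0.345,
)

```text
time: 18.35
tool_pos: [0.5197, 0.0119, 0.0438]
tool_rot: [-3.126, 0.07, -0.066]
contact_force: [0.4, 0.7, 0.5]
opening: 0.0318
```

```bash
python3 - <<'E'
from h import *
p=snap("wrist","n_wrist")
cv2.imwrite("pics/n_z.png",cv2.resize(p["color"][100:350,180:400,::-1],None,fx=2.4,fy=2.4,interpolation=cv2.INTER_CUBIC))
E
```

```text
(no output)
```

View pics/n_z.png

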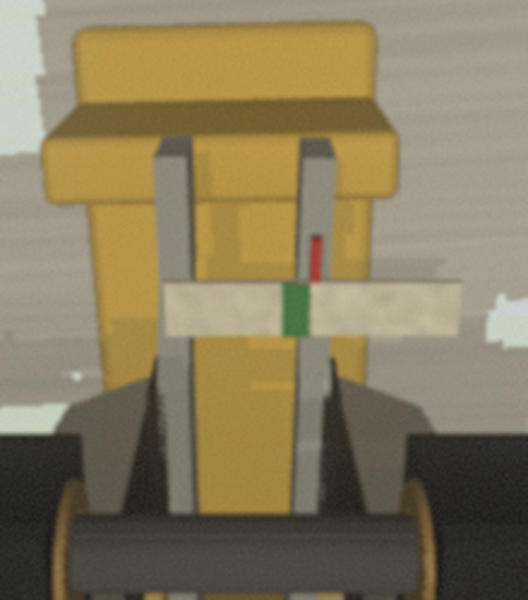

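>>> servo_tool(
  targets="0 0 0 0; 0 0 0 0; 0 0 0 0",
  hand=0.326,
)

```text
time: 18.77
tool_pos: [0.5197, 0.0119, 0.0438]
tool_rot: [-3.126, 0.07, -0.066]
contact_force: [-0.1, 0.3, -0.1]
opening: 0.0301
```

```bash
python3 - <<'E'
from h import *
p=snap("wrist","o_wrist")
cv2.imwrite("pics/o_z.png",cv2.resize(p["color"][140:260,200:360,::-1],None,fx=4.5,fy=4.5,interpolation=cv2.INTER_CUBIC))
E
```

```text
(no output)
```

View pics/o_z.png

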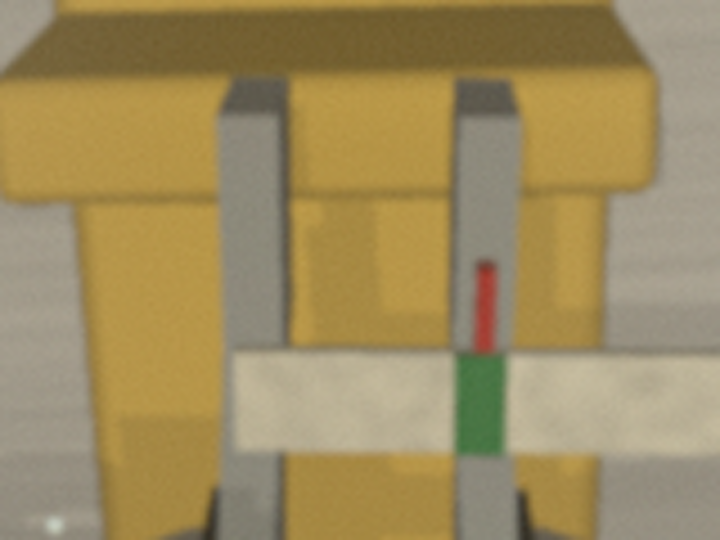

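>>> servo_tool(
  targets="0 0 -4 0; 0 0 -8 0; 0 0 -12 0; 0 0 -16 0; 0 0 -16 0; 0 0 -12 0; 0 0 -6 0; 0 0 0 0",
)

```text
time: 19.82
tool_pos: [0.5255, 0.0101, 0.1236]
tool_rot: [-3.127, 0.068, -0.066]
contact_force: [-0.2, 0.2, -0.9]
opening: 0.0299
```

```bash
python3 - <<'E'
from h import *
p=snap("wrist","q_wrist")
cv2.imwrite("pics/q_z.png",cv2.resize(p["color"][100:350,180:400,::-1],None,fx=2.4,fy=2.4,interpolation=cv2.INTER_CUBIC))
plan([.463,.273,.14],-.066,n=14)
E
```

```text
14 -5.8 -18.5 -0.5 -0.000; -5.8 -18.5 -0.5 -0.000; -5.8 -18.5 -0.5 -0.000; -5.8 -18.5 -0.5 -0.000; -5.8 -18.5 -0.5 -0.000; -5.8 -18.5 -0.5 -0.000; -5.8 -18.5 -0.5 -0.000; -5.8 -18.5 -0.5 -0.000; -5.8 -18.5 -0.5 -0.000; -5.7 -18.5 -0.5 -0.000; -5.7 -18.5 -0.5 -0.000; -5.7 -18.5 -0.5 -0.000; -5.7 -18.5 -0.5 -0.000; -5.7 -18.5 -0.5 -0.000
```

View pics/q_z.png

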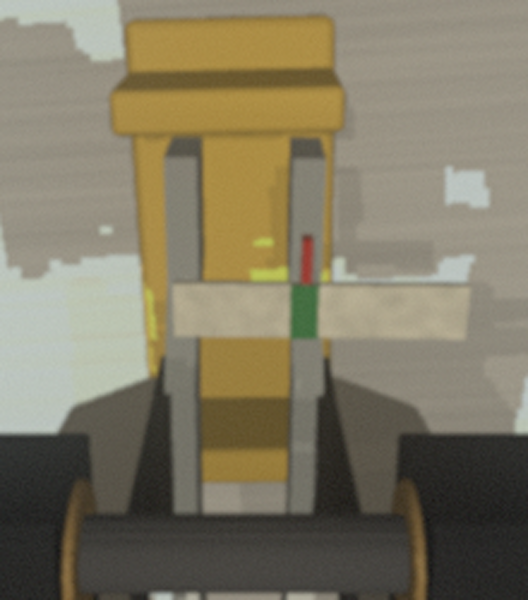

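>>> servo_tool(
  targets="-3 -8 -0.5 0; -4 -13 -0.5 0; -6 -17 -1 0; -6 -18.5 -1 0; -6 -18.5 -1 0; -6 -18.5 -1 0; -6 -18.5 -1 0; -6 -18.5 -1 0; -6 -18.5 -1 0; -6 -18.5 -1 0; -6 -18.5 -1 0; -6 -18.5 -1 0; -5 -16 0 0; -4 -10 0 0; -2 -5 0 0; 0 0 0 0",
)

```text
time: 21.88
tool_pos: [0.4534, 0.272, 0.1437]
tool_rot: [-3.125, 0.073, -0.057]
contact_force: [0.3, -0.1, -0.8]
opening: 0.0297
```

```bash
python3 - <<'E'
from h import *
p=snap("wrist","r_wrist"); s=snap("scene","r_scene")
plan([.463,.273,.1],-.066,n=3)
E
```

```text
3 4.1 -0.5 14.3 0.003; 4.1 -0.5 14.3 0.003; 4.1 -0.5 14.3 0.003
```

View pics/r_wrist.png

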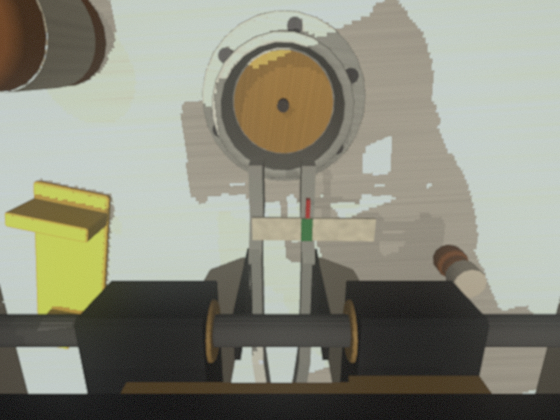

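>>> servo_tool(
  targets="3 0 10 0.003; 4 0 14 0.003; 3 0 12 0.002; 2 0 7 0; 0 0 0 0; 0 0 0 0",
)

```text
time: 22.72
tool_pos: [0.4633, 0.27, 0.0956]
tool_rot: [-3.127, 0.075, -0.069]
contact_force: [-0.1, -0.2, 0.1]
opening: 0.0299
```

```bash
python3 - <<'E'
from h import *
p=snap("wrist","s_wrist"); s=snap("scene","s_scene")
cv2.imwrite("pics/s_z.png",cv2.resize(p["color"][100:350,180:400,::-1],None,fx=2.4,fy=2.4,interpolation=cv2.INTER_CUBIC))
cv2.imwrite("pics/s_s.png",cv2.resize(s["color"][200:330,300:450,::-1],None,fx=4.5,fy=4.5,interpolation=cv2.INTER_CUBIC))
plan([.463,.273,.095],-.06,n=1)
print((proj(s,[[.5235,.269,.06],[.5235,.269,.095]])-[300,200])*4.5)
print((proj(p,[[.5235,.269,.06],[.5235,.269,.095]])-[180,100])*2.4)
E
```

```text
1 -0.5 -2.9 0.9 -0.009
[[330.40114272 334.132157  ]
 [340.15484939 291.57948461]]
[[223.7537366   93.92251492]
 [216.26651496 134.78547667]]
```

View pics/s_z.png

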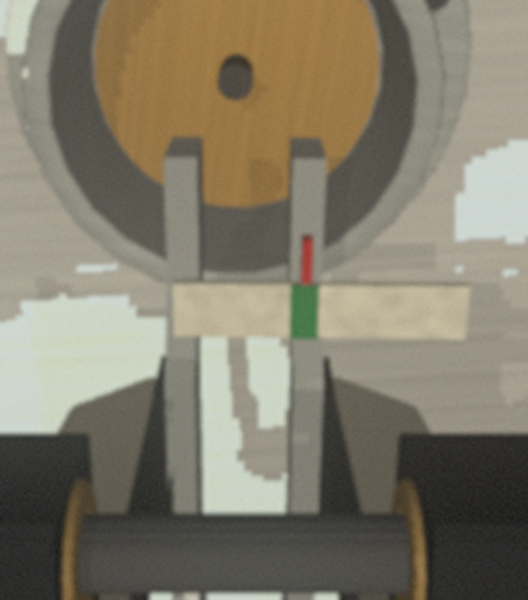

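View pics/s_s.png

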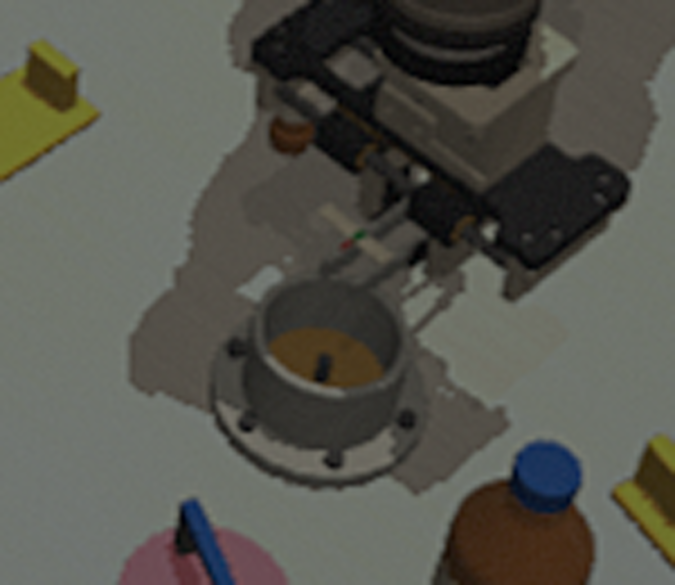

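>>> servo_tool(
  targets="0 -2.5 4 0; 0 -2.5 4 0; 0 0 0 0; 0 0 0 0; 0 0 0 0; 0 0 0 0",
)

```text
time: 23.58
tool_pos: [0.4633, 0.276, 0.0881]
tool_rot: [-3.127, 0.073, -0.068]
contact_force: [0.1, 0.5, -1.2]
opening: 0.0303
```

```bash
python3 - <<'E'
from h import *
from cell import telemetry
p=snap("wrist","u_wrist"); s=snap("scene","u_scene"); t=snap("top","u_top")
cv2.imwrite("pics/u_z.png",cv2.resize(p["color"][100:350,180:400,::-1],None,fx=2.4,fy=2.4,interpolation=cv2.INTER_CUBIC))
st=telemetry.observe(); zt=st["tool_pos"][2]+.010
print(st["tool_pos"],st["qvel"].round(3),(proj(p,[[.5235,.269,zt]])-[180,100])*2.4)
for a in [(165,155),(198,155),(292,155),(325,155)]: print(ray(p,180+a[0]/2.4,100+a[1]/2.4,zt))
E
```

```text
[0.46329268 0.2759402  0.08812961] [-0.002  0.001  0.    -0.001  0.001 -0.001] [[253.22864421 148.23390964]]
[0.52333846 0.28212244 0.09812961]
[0.52301732 0.27723444 0.09812961]
[0.52210453 0.26334132 0.09812961]
[0.52178478 0.25847454 0.09812961]
```

View pics/u_z.png

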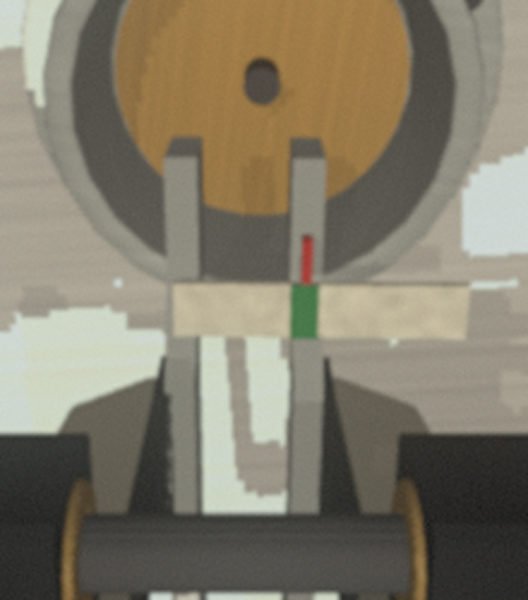

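View pics/u_scene.png

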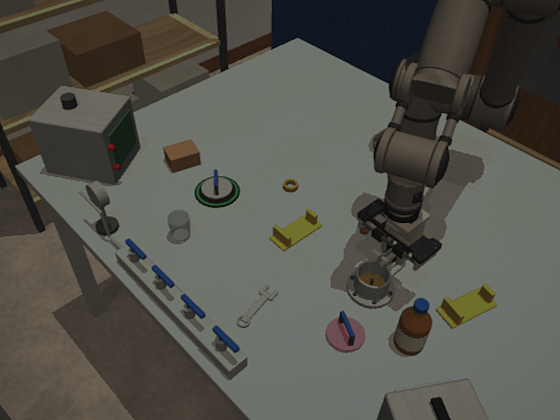

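```bash
python3 - <<'E'
from cell import robot,telemetry
print(telemetry.observe()["opening"]); print(robot.hand_in())
E
```

```text
0.03033186642432513
the job is handed in; nothing more can be done
None
```

I lifted the blue-handled lid off the vessel and set it upright, centred on the green-edged mat. I then took the tweezers off their rest and handed the job in at 23.6 s of robot time. No verdict is reported.

**At hand-in:**
- **Position:** The tips are about 31 mm above the rim and within about 2 mm of the mouth's centre.
- **Gap:** The red pointer stands in the green band, and I measured about 13.9 mm between the tips. The finger opening held at about 30 mm through the last moves, and the joints were at rest.
- **Other things:** Nothing else appears disturbed in the last scene picture. I judged this by eye and did not measure each item.

**What went less smoothly:**
- **First grip:** My first grip on the tweezers was about 0.13 rad askew. I opened the fingers, turned the tool 0.1 rad and gripped again; the pads then lay flat on the grip faces.
- **Tool tilt:** The tool drifted about 4° from vertical during the faster moves. The tweezers were gripped level on the rest and the tilt hardly changed afterwards, so they should still be level.

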